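# Stroke-test a second-hand touch strip

### The job

Test the curved touch strip on the black controller: with the gripper closed, touch down on the blue end pad by the red lamp, then stroke the fingertips along the strip, following its curve over every band, onto the blue end pad by the green lamp, and only there lift clear. Keep the strip lightly pressed down all the way, neither coming off it between the end pads nor pushing it down to its stop, and leave the loose knobs, lamps and stock bin alone.

Things in the scene. Friction and masses are not known exactly. Their poses are not given: they have to be found in the camera images.
- panel: Fixed black case, 200 (x) by 380 (y) by 45 mm high; origin: centre of its underside. On it a level curved touch strip, 30 mm wide, seven pieces seg0 to seg6 butted together along an arc of radius 200 mm (middle line) centred at x = -170 mm, y = 0 of the case, from -40 to +40 degrees about its x axis (bulging to +x). Strip top 57 mm above the table, 12 mm above the case.
- strip (a joint): How far the whole touch strip (all seven pieces together, staying level) is pushed down, m: 0 = up at rest, 0.008 = at its stop. Sprung: it starts to give at about 2 N, needs 0.6 N more per mm, about 7 N at the stop, and springs back when released. 1 to 6 mm is a good light touch, 3 mm the middle.
- seg0: Blue end pad of the strip at the case's -y end, 50 mm long along the arc, 30 mm wide. Its origin is the centre of its top face; its y axis runs along the arc there (towards the next higher number), z is up. The faces sink with the strip.
- seg1: Band 1 of the strip, counted from the case's -y end, white, 36 mm along the arc, 30 mm wide, flush with its neighbours. Its origin is the centre of its top face; its y axis runs along the arc there (towards the next higher number), z is up. The faces sink with the strip.
- seg2: Band 2 of the strip, counted from the case's -y end, grey, 36 mm along the arc, 30 mm wide, flush with its neighbours. Its origin is the centre of its top face; its y axis runs along the arc there (towards the next higher number), z is up. The faces sink with the strip.
- seg3: Band 3 of the strip, counted from the case's -y end, white, 36 mm along the arc, 30 mm wide, flush with its neighbours. Its origin is the centre of its top face; its y axis runs along the arc there (towards the next higher number), z is up. The faces sink with the strip.
- seg4: Band 4 of the strip, counted from the case's -y end, grey, 36 mm along the arc, 30 mm wide, flush with its neighbours. Its origin is the centre of its top face; its y axis runs along the arc there (towards the next higher number), z is up. The faces sink with the strip.
- seg5: Band 5 of the strip, counted from the case's -y end, white, 36 mm along the arc, 30 mm wide, flush with its neighbours. Its origin is the centre of its top face; its y axis runs along the arc there (towards the next higher number), z is up. The faces sink with the strip.
- seg6: Blue end pad of the strip at the case's +y end, 50 mm long along the arc, 30 mm wide. Its origin is the centre of its top face; its y axis runs along the arc there (towards the next higher number), z is up. The faces sink with the strip.
- lamp_red: Red lamp, dome 20 mm across and 7.5 mm high, fixed on the case just past one end of the strip (33 mm from the strip's end; which end varies); it marks the START of the stroke. Origin at the centre of its underside. Not to be touched.
- lamp_green: Green lamp, same shape, just past the other end of the strip; it marks the FINISH. Not to be touched.
- knob_cream: Loose cream knob, 30 mm across, 22 mm high, standing on the case inside the curve of the strip, at least 60 mm from the strip's middle line. Origin at the centre of its underside.
- knob_black: Loose black knob with a metal cap, 40 mm across, 26 mm high, on the table beyond the case. Origin at the centre of its underside.
- knob_red: Loose black knob with a red cap, 32 mm across, 24 mm high, on the table beyond the case. Origin at the centre of its underside.
- bin: Fixed black stock bin of knobs, 120 by 190 mm (its x, y), 50 mm high, on the table behind the case. Origin at the centre of its underside.

How it is judged:
On the way, in this order (a step that is already met when the one before it is completed fails the run):
1. fingertips press lightly on the blue end pad next to the red lamp (value of joint strip above 0.0005 m and ((y of lamp_red in the frame of panel below 0 m and contact force between the fingers and seg0 above 0.15 N) or (y of lamp_red in the frame of panel above 0 m and contact force between the fingers and seg6 above 0.15 N))).
2. fingertips press lightly on band 1 of 5 (value of joint strip above 0.0005 m and ((y of lamp_red in the frame of panel below 0 m and contact force between the fingers and seg1 above 0.15 N) or (y of lamp_red in the frame of panel above 0 m and contact force between the fingers and seg5 above 0.15 N))).
3. fingertips press lightly on band 2 of 5 (value of joint strip above 0.0005 m and ((y of lamp_red in the frame of panel below 0 m and contact force between the fingers and seg2 above 0.15 N) or (y of lamp_red in the frame of panel above 0 m and contact force between the fingers and seg4 above 0.15 N))).
4. fingertips press lightly on band 3 of 5 (value of joint strip above 0.0005 m and ((y of lamp_red in the frame of panel below 0 m and contact force between the fingers and seg3 above 0.15 N) or (y of lamp_red in the frame of panel above 0 m and contact force between the fingers and seg3 above 0.15 N))).
5. fingertips press lightly on band 4 of 5 (value of joint strip above 0.0005 m and ((y of lamp_red in the frame of panel below 0 m and contact force between the fingers and seg4 above 0.15 N) or (y of lamp_red in the frame of panel above 0 m and contact force between the fingers and seg2 above 0.15 N))).
6. fingertips press lightly on band 5 of 5 (value of joint strip above 0.0005 m and ((y of lamp_red in the frame of panel below 0 m and contact force between the fingers and seg5 above 0.15 N) or (y of lamp_red in the frame of panel above 0 m and contact force between the fingers and seg1 above 0.15 N))).
7. fingertips press lightly on the blue end pad next to the green lamp (value of joint strip above 0.0005 m and ((y of lamp_red in the frame of panel below 0 m and contact force between the fingers and seg6 above 0.15 N) or (y of lamp_red in the frame of panel above 0 m and contact force between the fingers and seg0 above 0.15 N))).
At the end, for the whole second after the job is handed in: After the stroke over all seven pieces in order from the red lamp to the green, the strip has sprung back up (within 0.5 mm) and the three loose knobs stand within 10 mm of where they were, at rest (value of joint strip below 0.0005 m and distance of each of knob_cream, knob_black, knob_red from where it was at the start of the episode below 0.01 m and linear speed of each of knob_cream, knob_black, knob_red below 0.02 m/s); the robot touches nothing.
It fails at once if the strip is pushed down to its stop (more than 7 mm of its 8 mm travel) (value of joint strip above 0.007 m).
It fails at once if the fingertips come off, or dip low over, the five bands between the end pads without pressing the strip (tips within about 15 mm above a band) (value of joint strip below 0.0002 m and ((horizontal distance between the grasp point and seg1 below 0.017 m and z of the grasp point in the frame of seg1 below 0.035 m) or (horizontal distance between the grasp point and seg2 below 0.017 m and z of the grasp point in the frame of seg2 below 0.035 m) or (horizontal distance between the grasp point and seg3 below 0.017 m and z of the grasp point in the frame of seg3 below 0.035 m) or (horizontal distance between the grasp point and seg4 below 0.017 m and z of the grasp point in the frame of seg4 below 0.035 m) or (horizontal distance between the grasp point and seg5 below 0.017 m and z of the grasp point in the frame of seg5 below 0.035 m))).
It fails at once if a loose knob is moved more than 10 mm or lifted (distance of any of knob_cream, knob_black, knob_red from where it was at the start of the episode above 0.01 m).
It fails at once if the robot bumps the stock bin or a lamp (contact force between anything else and bin above 3 N or contact force between anything else and lamp_red above 3 N or contact force between anything else and lamp_green above 3 N).
It also fails if it takes over 42 s, if anything falls off the work surface, if the arm or the gripper's body presses on something with over 40 N, if the wrist force passes 120 N, or if a joint passes its speed limit or range.

### The arm

A 7-joint arm with a two-finger parallel gripper is mounted at the origin on the work surface. World frame = base frame: x ahead of the robot, y to its left, z up, the work surface at z = 0. Lengths are in m, angles in rad, forces in N, time in s.
With the tool pointing down it reaches from about 0.4 to 0.9 m from the base axis. Payload 5.5 kg.
Tool frame: the origin (TCP) lies on the centre line of the jaws, within the pads' length; the fingertips stand 11 mm ahead of it and the grasp point (between the pads) lies 8 mm behind it; z points along the fingers, y is the line along which they close (so a half turn about z gives the same grasp; the last joint's range is limited). The gripper opens to 92 mm and grips with 3 to 60 N. Pads are 19 mm wide; open, the fingers measure 130 mm over their backs; the gripper's body (75 mm by 190 mm) begins 47 mm behind the grasp point.
Start: joints at [1.531, 0.501, -0.427, 1.55, 0.221, 1.138, -0.21], TCP at [0.194, -0.62, 0.238] pointing down, gripper open.
Joint ranges: [-2.88, 2.88], [-0.31, 2.03], [-1.54, 1.56], [0.2, 2.42], [-1.41, 4.55], [0.19, 2.02], [-2.57, 2.57]. Speed limits (rad/s): [2.57, 2.57, 3.14, 3.14, 3.14, 3.14, 3.14].

### API

Orientations are given as a unit quaternion [x, y, z, w].
In Python, from rig import arm gives the robot as it stands.
- The arm moves only by the tool drive_tool, never from a script. Its argument "increments" is a list of rows, each an object of numbers: "gripper": the opening, from 0 (shut) to 1 (fully open); "x", "y", "z": the shift along the tool's x, y, z in m; "wx", "wy", "wz": the turn, a rotation vector about the tool's x, y, z in degrees. A call has 1 to 8 rows; each row is the pose to reach, as a shift and turn from the pose commanded when the call began, along the tool's axes at that moment; what a row does not reach only later rows make up. A row lasts 1/8 s, in which the tool goes at most 62.5 mm and 10.7 degrees, less where a joint would pass 70% of its speed; a pose out of reach is approached as far as the arm can. A call with a gripper value outside its range is refused whole. The fingers move at their own pace and stop on an object; "newtons" is the grip in N (left out, the last holds). Time passes only in rows, so rows that repeat a pose let the fingers close. It gives the time, the measured TCP pose, the force, the opening and the grip force at its end, in the units of the state.
- arm.get_obs(): the state, without advancing time (a new reading comes with each control period).
- arm.snapshot(name): name is "side" or "top" or "wrist"; returns (picture, depth): 420x560x3 uint8, blue, green, red; 420x560 float32, m along the optical axis (not along the pixel's ray), 0 where there is no reading.
- arm.camera_model(name): a dict with "mtx" (3x3 intrinsics, pixels), "k1" (the pictures are not rectified: a ray, as slopes to the right and down, at radius r is drawn at 1 + k1 r^2 times it, then the intrinsics apply), "pose" (4x4, takes a point from camera to world coordinates). Camera axes: x right, y up, looking along -z (the intrinsics and any distortion apply to the point x, -y, -z); pixel columns grow to the right and rows downward; lengths in m; the calibration is good to about 2 mm. A picture is of the moment at which its call begins: read the wrist's pose just before it. camera_model takes no time and is no camera call; for the wrist camera it gives the pose at the moment of the call.
- arm.finish_job(): hands the job in; it is judged then, once.
The state is a dict: "time_s": time; "joint_pos": joint angles; "joint_vel": joint speeds; "joint_efforts": joint torques, N m; "ee_pos": TCP position; "tcp_rot": TCP orientation; "ft_force": force on the tool from outside, world axes, zero at the start; "wrist_torque": the same for the moment, N m; "gripper_width": opening from 0.0 (shut) to 1.0 (fully open); "gripper_force": force on a finger pad.
Only numpy, scipy, OpenCV 4.12 (cv2) and the standard library are available. Lean on these libraries where they do the work, as an engineer would, in place of code of your own. Each camera call takes 0.05 s, during which the arm holds its last target. There are 200 camera calls.

## Working session

There is one attempt and no reset: what is moved stays moved. The work goes in short steps, Python scripts to look and compute and a tool call to move; the robot and the scene stay as the last step left them, time stands still between calls to the robot, and variables do not carry over. Pictures are saved under pics/ and viewed, at most 10 in all, crops included, and the job is handed in when it is done.

Besides the shell and the picture viewer there is one more tool, called as name(argument=value, ...), one argument or row to a line, values as JSON. drive_tool: Moves the arm, as the interface text tells. Its arguments: {"type":"object","properties":{"increments":{"type":"array"},"newtons":{"type":"number"}},"required":["increments"]}

```bash
mkdir -p pics; ls; python3 - <<'E'
from rig import arm
import cv2
o=arm.get_obs();print({k:o[k] for k in('time_s','ee_pos','tcp_rot','gripper_width','ft_force')})
for n in('top','side'):
    p,d=arm.snapshot(n);cv2.imwrite(f'pics/{n}0.png',p)
    c=arm.camera_model(n);print(n,c)
E
```

```text
pics
{'time_s': 0.0, 'ee_pos': array([ 0.19356843, -0.61978598,  0.23667863]), 'tcp_rot': array([ 9.88557369e-01,  1.50842154e-01, -1.12439174e-04, -9.79566437e-04]), 'gripper_width': 0.9972075545795719, 'ft_force': array([ 0.31030515, -0.82280156, -0.8171315 ])}
top {'mtx': array([[530.74340846,   0.        , 278.83951628],
       [  0.        , 530.74340846, 204.76899541],
       [  0.        ,   0.        ,   1.        ]]), 'k1': -0.06968991389690025, 'pose': array([[-0.00482892,  0.98971408, -0.14297806,  0.50041611],
       [-0.99997144, -0.00561057, -0.00506429,  0.02114672],
       [-0.00581439,  0.14294952,  0.9897129 ,  0.93924793],
       [ 0.        ,  0.        ,  0.        ,  1.        ]])}
side {'mtx': array([[380.69090617,   0.        , 280.51330742],
       [  0.        , 380.69090617, 206.31447278],
       [  0.        ,   0.        ,   1.        ]]), 'k1': -0.01686705907442674, 'pose': array([[ 0.99378115,  0.07656419, -0.08085145,  0.5489766 ],
       [-0.10987212,  0.55629918, -0.82368643, -0.51938935],
       [-0.01808728,  0.82744737,  0.5612519 ,  0.42193144],
       [ 0.        ,  0.        ,  0.        ,  1.        ]])}
```

View pics/top0.png

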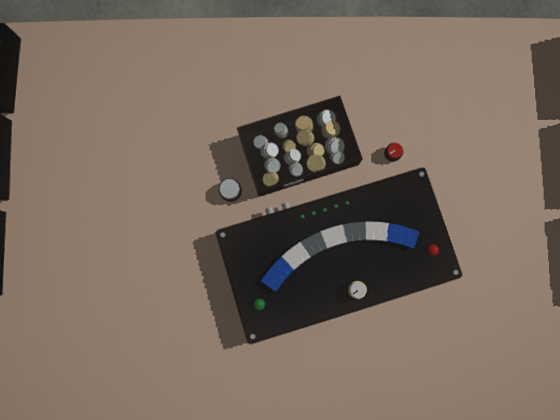

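View pics/side0.png

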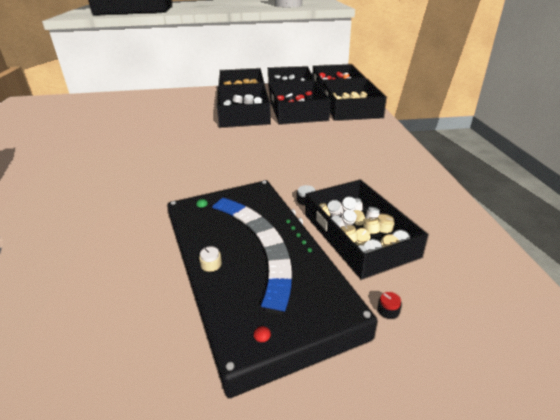

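```bash
cat > h.py <<'E'
import numpy as np, cv2
from scipy.optimize import least_squares
R=0.2
ang=np.radians(np.array([-32.84,-20.63,-10.31,0,10.31,20.63,32.84]))
def ray(c,uv,z):
    K=c['mtx'];k=c['k1']
    p=cv2.undistortPoints(np.float64(uv).reshape(-1,1,2),K,np.array([k,0,0,0,0.])).reshape(-1,2)
    d=np.c_[p[:,0],-p[:,1],-np.ones(len(p))]@c['pose'][:3,:3].T
    o=c['pose'][:3,3]
    return o+d*((z-o[2])/d[:,2])[:,None]
def arc(t,a,r=R): # t = panel x,y,yaw
    px=-0.17+r*np.cos(a);py=r*np.sin(a);c,s=np.cos(t[2]),np.sin(t[2])
    return np.c_[t[0]+c*px-s*py,t[1]+s*px+c*py]
E
python3 - <<'E'
from h import *
from rig import arm
c=arm.camera_model('top');p,d=arm.snapshot('top')
hsv=cv2.cvtColor(p,cv2.COLOR_BGR2HSV)
h,s,v=cv2.split(hsv)
roi=np.zeros_like(v);cv2.fillPoly(roi,[np.array([[255,290],[285,240],[335,215],[425,215],[425,255],[340,262],[275,298]])],1)
blue=((h>100)&(h<130)&(s>120)&(v>60)&(roi>0)).astype(np.uint8)
white=((s<60)&(v>140)&(roi>0)).astype(np.uint8)
obs=[]
for nm,m in(('blue',blue),('white',white)):
    n,l,st,ce=cv2.connectedComponentsWithStats(m)
    for i in range(1,n):
        if st[i,4]>150: obs.append((nm,ce[i]));print(nm,ce[i],st[i,4])
b=sorted([x for n,x in obs if n=='blue'],key=lambda x:-x[0]);w=sorted([x for n,x in obs if n=='white'],key=lambda x:-x[0])
P=ray(c,b[:1]+w+b[1:],0.057)[:,:2];idx=[0,1,3,5,6]
f=least_squares(lambda t:(arc(t,ang[idx])-P).ravel(),[0.45,-0.05,0.3])
print('panel',f.x,np.degrees(f.x[2]),'res mm',(f.fun*1e3).round(1).reshape(-1,2))
for i,a in enumerate(ang):print(i,arc(f.x,[a]).round(4),'tangent',np.degrees(f.x[2]+a)+90)
print('lamps',ray(c,[[433,250],[260,304]],0.05),'cream',ray(c,[[358,290]],0.067))
E
```

```text
blue [402.13513514 235.02342342] 555
blue [276.88501742 274.05574913] 574
white [376.24390244 230.27371274] 369
white [333.62362637 235.51648352] 364
white [295.86413043 255.47826087] 368
panel [ 0.54648897 -0.07449444  0.29444594] 16.87050944231679 res mm [[ 0.4  1.2]
 [-0.5 -0.1]
 [-0.4 -0.4]
 [-0.3  0.1]
 [ 0.8 -0.7]]
0 [[ 0.5761 -0.1789]] tangent 74.03050944231678
1 [[ 0.5834 -0.1369]] tangent 86.24050944231679
2 [[ 0.5825 -0.101 ]] tangent 96.56050944231679
3 [[ 0.5752 -0.0658]] tangent 106.87050944231679
4 [[ 0.5617 -0.0325]] tangent 117.18050944231679
5 [[ 0.5425 -0.0021]] tangent 127.50050944231678
6 [[0.5131 0.0287]] tangent 139.7105094423168
lamps [[ 0.55062683 -0.23295481  0.05      ]
 [ 0.46334856  0.05763507  0.05      ]] cream [[ 0.4855993  -0.10249597  0.067     ]]
```

drive_tool(
  increments=[
    {"x": 0.06,"y": -0.037,"wz": -7,"gripper": 0},
    {"x": 0.11,"y": -0.068,"wz": -14,"gripper": 0},
    {"x": 0.16,"y": -0.099,"wz": -20,"gripper": 0},
    {"x": 0.21,"y": -0.13,"wz": -26,"gripper": 0},
    {"x": 0.26,"y": -0.161,"wz": -32,"gripper": 0},
    {"x": 0.31,"y": -0.192,"wz": -38,"gripper": 0},
    {"x": 0.36,"y": -0.222,"wz": -44,"gripper": 0},
    {"x": 0.4,"y": -0.247,"wz": -50,"gripper": 0},
  ],
  newtons=10,
)

```text
invalid input at $.increments[0]: expected keys gripper, x, y, z, wx, wy, wz
```

```bash
cat > g.py <<'E'
from h import *
from rig import arm
from scipy.spatial.transform import Rotation as Ro
T=[0.54649,-0.07449,0.294446]
def go(deg,z):
    o=arm.get_obs();r=Ro.from_quat(o['tcp_rot']);p=np.array(o['ee_pos'])
    a=np.radians(deg);t=np.r_[arc(T,[a])[0],z]
    yaw=T[2]+a+np.pi/2
    tr=Ro.from_matrix(np.c_[[np.cos(yaw),np.sin(yaw),0],[np.sin(yaw),-np.cos(yaw),0],[0,0,-1]])
    print('t',o['time_s'],'p',p.round(4),'F',np.round(o['ft_force'],2),'grip',round(o['gripper_width'],3))
    q=arc(T,[0.])*0; c=np.array([T[0]-.17*np.cos(T[2]),T[1]-.17*np.sin(T[2])]); v=p[:2]-c
    print('radius',np.hypot(*v).round(4),'arcdeg',np.degrees(np.arctan2(v[1],v[0])-T[2]).round(2))
    print('shift',r.inv().apply(t-p).round(4),'turn',(r.inv()*tr).as_rotvec(degrees=True).round(2))
E
python3 -c "
from g import *
go(-32.84,.1)"
```

```text
t 0.15 p [ 0.1936 -0.6199  0.2369] F [ 0.42 -0.09 -0.25] grip 1.0
radius 0.5313 arcdeg -127.84
shift [ 0.4966 -0.3068  0.1374] turn [-8.000e-02 -5.000e-02 -5.668e+01]
```

drive_tool(
  increments=[
    {"x": 0.05,"y": -0.031,"z": 0,"wx": 0,"wy": 0,"wz": -7,"gripper": 0},
    {"x": 0.1,"y": -0.062,"z": 0,"wx": 0,"wy": 0,"wz": -14,"gripper": 0},
    {"x": 0.15,"y": -0.093,"z": 0,"wx": 0,"wy": 0,"wz": -20,"gripper": 0},
    {"x": 0.2,"y": -0.124,"z": 0,"wx": 0,"wy": 0,"wz": -26,"gripper": 0},
    {"x": 0.25,"y": -0.155,"z": 0,"wx": 0,"wy": 0,"wz": -32,"gripper": 0},
    {"x": 0.3,"y": -0.185,"z": 0,"wx": 0,"wy": 0,"wz": -38,"gripper": 0},
    {"x": 0.35,"y": -0.216,"z": 0,"wx": 0,"wy": 0,"wz": -44,"gripper": 0},
    {"x": 0.4,"y": -0.247,"z": 0,"wx": 0,"wy": 0,"wz": -50,"gripper": 0},
  ],
  newtons=10,
)

```text
time_s: 1.15
ee_pos: [0.5028, -0.2641, 0.2377]
tcp_rot: [0.831, 0.556, -0.0, 0.0]
ft_force: [0.5, -0.6, 0.4]
gripper_width: 0.178
gripper_force: 0.0
```

```bash
python3 -c "
from g import *
go(-32.84,.1)"
```

```text
t 1.15 p [ 0.5028 -0.2641  0.2377] F [ 0.54 -0.62  0.38] grip 0.178
radius 0.1839 arcdeg -66.55
shift [0.1068 0.0351 0.1377] turn [ 0.    0.02 -6.51]
```

drive_tool(
  increments=[
    {"x": 0.04,"y": 0.013,"z": 0.02,"wx": 0,"wy": 0,"wz": -3,"gripper": 0},
    {"x": 0.08,"y": 0.026,"z": 0.05,"wx": 0,"wy": 0,"wz": -5,"gripper": 0},
    {"x": 0.107,"y": 0.035,"z": 0.09,"wx": 0,"wy": 0,"wz": -6.5,"gripper": 0},
    {"x": 0.107,"y": 0.035,"z": 0.125,"wx": 0,"wy": 0,"wz": -6.5,"gripper": 0},
    {"x": 0.107,"y": 0.035,"z": 0.137,"wx": 0,"wy": 0,"wz": -6.5,"gripper": 0},
    {"x": 0.107,"y": 0.035,"z": 0.137,"wx": 0,"wy": 0,"wz": -6.5,"gripper": 0},
    {"x": 0.107,"y": 0.035,"z": 0.137,"wx": 0,"wy": 0,"wz": -6.5,"gripper": 0},
  ],
)

```text
time_s: 2.02
ee_pos: [0.5764, -0.1809, 0.1023]
tcp_rot: [0.8, 0.6, 0.001, 0.001]
ft_force: [-0.5, -0.2, 1.3]
gripper_width: 0.004
gripper_force: 0.0
```

```bash
python3 -c "
from g import *
go(-32.84,.068)
for n in('top','side'):
    p,d=arm.snapshot(n)
    p=p[190:310,235:455] if n=='top' else p[180:360,150:400]
    cv2.imwrite(f'pics/{n}1.png',cv2.resize(p,None,fx=3,fy=3,interpolation=cv2.INTER_CUBIC))
for i in range(4): print(arm.get_obs()['ft_force'])
"
```

```text
t 2.025 p [ 0.5764 -0.1809  0.1023] F [-0.45 -0.25  1.26] grip 0.004
radius 0.2009 arcdeg -33.38
shift [ 0.0019 -0.001   0.0343] turn [ 0.14  0.02 -0.24]
[-0.38113534 -0.94352157  0.61664485]
[-0.38113534 -0.94352157  0.61664485]
[-0.38113534 -0.94352157  0.61664485]
[-0.38113534 -0.94352157  0.61664485]
```

View pics/side1.png

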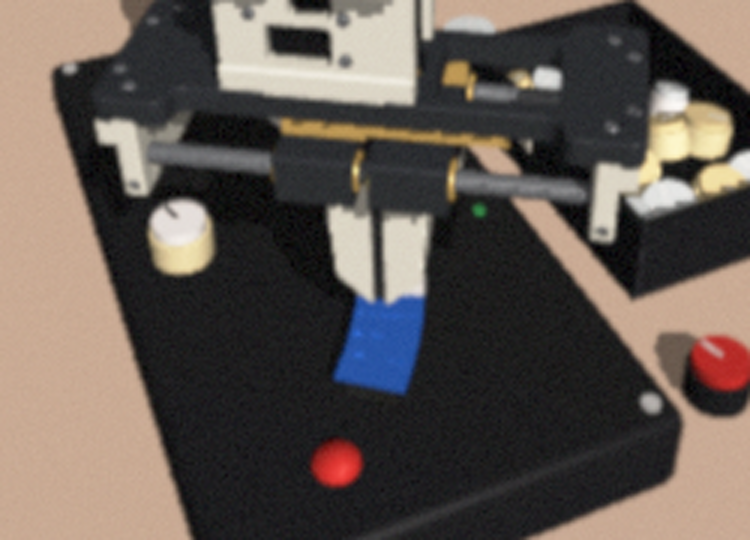

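drive_tool(
  increments=[
    {"x": 0.001,"y": -0.001,"z": 0.01,"wx": 0,"wy": 0,"wz": 0,"gripper": 0},
    {"x": 0.001,"y": -0.001,"z": 0.02,"wx": 0,"wy": 0,"wz": 0,"gripper": 0},
    {"x": 0.001,"y": -0.001,"z": 0.026,"wx": 0,"wy": 0,"wz": 0,"gripper": 0},
    {"x": 0.001,"y": -0.001,"z": 0.026,"wx": 0,"wy": 0,"wz": 0,"gripper": 0},
    {"x": 0.001,"y": -0.001,"z": 0.026,"wx": 0,"wy": 0,"wz": 0,"gripper": 0},
    {"x": 0.001,"y": -0.001,"z": 0.026,"wx": 0,"wy": 0,"wz": 0,"gripper": 0},
  ],
)

```text
time_s: 2.88
ee_pos: [0.5751, -0.1789, 0.075]
tcp_rot: [0.799, 0.601, 0.0, 0.0]
ft_force: [0.6, -0.4, -0.3]
gripper_width: 0.004
gripper_force: 0.0
```

```bash
cat > f.py <<'E'
from g import *
def force(n=6):
    F=[]
    for i in range(n):
        arm.snapshot('side');F.append(arm.get_obs()['ft_force'])
    print('meanF',np.mean(F,0).round(2),'sd',np.std(F,0).round(2))
E
python3 -c "
from f import *
force();go(-32.84,.068)"
```

```text
meanF [-0.24  0.15 -0.04] sd [0.29 0.41 0.34]
t 3.175 p [ 0.5749 -0.1789  0.0749] F [0.12 0.09 0.39] grip 0.005
radius 0.1989 arcdeg -32.95
shift [0.0004 0.0011 0.0069] turn [ 0.02  0.   -0.18]
```

drive_tool(
  increments=[
    {"x": 0,"y": 0.001,"z": 0.005,"wx": 0,"wy": 0,"wz": 0,"gripper": 0},
    {"x": 0,"y": 0.001,"z": 0.008,"wx": 0,"wy": 0,"wz": 0,"gripper": 0},
    {"x": 0,"y": 0.001,"z": 0.008,"wx": 0,"wy": 0,"wz": 0,"gripper": 0},
    {"x": 0,"y": 0.001,"z": 0.008,"wx": 0,"wy": 0,"wz": 0,"gripper": 0},
  ],
)

```text
time_s: 3.68
ee_pos: [0.576, -0.1793, 0.067]
tcp_rot: [0.799, 0.601, 0.0, 0.0]
ft_force: [0.7, -0.7, 2.4]
gripper_width: 0.007
gripper_force: 1.3
```

```bash
python3 -c "
from f import *
force();go(-32.84,.065)"
```

```text
meanF [-0.01 -0.62  2.66] sd [0.22 0.26 0.36]
t 3.975 p [ 0.576  -0.1793  0.0669] F [-0.33 -0.61  3.4 ] grip 0.005
radius 0.2 arcdeg -32.96
shift [ 0.0004 -0.      0.0019] turn [ 0.03  0.   -0.18]
```

drive_tool(
  increments=[
    {"x": 0,"y": 0,"z": 0.001,"wx": 0,"wy": 0,"wz": 0,"gripper": 0},
    {"x": 0,"y": 0,"z": 0.002,"wx": 0,"wy": 0,"wz": 0,"gripper": 0},
    {"x": 0,"y": 0,"z": 0.002,"wx": 0,"wy": 0,"wz": 0,"gripper": 0},
    {"x": 0,"y": 0,"z": 0.002,"wx": 0,"wy": 0,"wz": 0,"gripper": 0},
  ],
)

```text
time_s: 4.47
ee_pos: [0.5759, -0.1793, 0.0648]
tcp_rot: [0.799, 0.601, 0.0, 0.0]
ft_force: [0.4, -0.8, 4.1]
gripper_width: 0.004
gripper_force: 2.0
```

```bash
python3 -c "
from f import *
force();go(-32.84,.065)"
```

```text
meanF [ 0.68 -1.39  3.69] sd [0.28 0.64 0.44]
t 4.775 p [ 0.576  -0.1793  0.0648] F [ 1.08 -1.9   2.8 ] grip 0.004
radius 0.2 arcdeg -32.96
shift [ 0.0004 -0.     -0.0002] turn [ 0.02  0.   -0.18]
```

About 3 mm pressed. Stroke in equal 16° pieces.

drive_tool(
  increments=[
    {"x": 0.007,"y": -0.0001,"z": 0,"wx": 0,"wy": 0,"wz": -2,"gripper": 0},
    {"x": 0.014,"y": -0.0005,"z": 0,"wx": 0,"wy": 0,"wz": -4,"gripper": 0},
    {"x": 0.0209,"y": -0.0011,"z": 0,"wx": 0,"wy": 0,"wz": -6,"gripper": 0},
    {"x": 0.0278,"y": -0.0019,"z": 0,"wx": 0,"wy": 0,"wz": -8,"gripper": 0},
    {"x": 0.0347,"y": -0.003,"z": 0,"wx": 0,"wy": 0,"wz": -10,"gripper": 0},
    {"x": 0.0416,"y": -0.0044,"z": 0,"wx": 0,"wy": 0,"wz": -12,"gripper": 0},
    {"x": 0.0484,"y": -0.0059,"z": 0,"wx": 0,"wy": 0,"wz": -14,"gripper": 0},
    {"x": 0.0551,"y": -0.0077,"z": 0,"wx": 0,"wy": 0,"wz": -16,"gripper": 0},
  ],
)

```text
time_s: 5.78
ee_pos: [0.5838, -0.1236, 0.0648]
tcp_rot: [0.707, 0.707, 0.0, 0.0]
ft_force: [-0.2, -3.1, 4.4]
gripper_width: 0.005
gripper_force: 2.0
```

```bash
python3 -c "
from f import *
force();go(-16.9,.065)"
```

```text
meanF [0.21 1.26 4.27] sd [0.37 1.7  0.62]
t 6.075 p [ 0.5838 -0.1224  0.0648] F [0.52 2.64 3.33] grip 0.005
radius 0.2 arcdeg -16.46
shift [-0.0015  0.     -0.0002] turn [ 0.01 -0.11 -0.07]
```

Height, radius and heading hold well; continue.

drive_tool(
  increments=[
    {"x": 0.007,"y": -0.0001,"z": 0,"wx": 0,"wy": 0,"wz": -2,"gripper": 0},
    {"x": 0.014,"y": -0.0005,"z": 0,"wx": 0,"wy": 0,"wz": -4,"gripper": 0},
    {"x": 0.0209,"y": -0.0011,"z": 0,"wx": 0,"wy": 0,"wz": -6,"gripper": 0},
    {"x": 0.0278,"y": -0.0019,"z": 0,"wx": 0,"wy": 0,"wz": -8,"gripper": 0},
    {"x": 0.0347,"y": -0.003,"z": 0,"wx": 0,"wy": 0,"wz": -10,"gripper": 0},
    {"x": 0.0416,"y": -0.0044,"z": 0,"wx": 0,"wy": 0,"wz": -12,"gripper": 0},
    {"x": 0.0484,"y": -0.0059,"z": 0,"wx": 0,"wy": 0,"wz": -14,"gripper": 0},
    {"x": 0.0551,"y": -0.0077,"z": 0,"wx": 0,"wy": 0,"wz": -16,"gripper": 0},
  ],
)

```text
time_s: 7.08
ee_pos: [0.5761, -0.0685, 0.0648]
tcp_rot: [0.602, 0.799, 0.0, 0.0]
ft_force: [0.4, -2.3, 4.6]
gripper_width: 0.003
gripper_force: 2.0
```

```bash
python3 -c "
from f import *
force();go(-0.9,.065)"
```

```text
meanF [-0.39  1.2   4.28] sd [0.82 1.74 0.48]
t 7.375 p [ 0.5758 -0.0674  0.0647] F [-1.46  2.6   3.35] grip 0.001
radius 0.2002 arcdeg -0.49
shift [-0.0014 -0.0001 -0.0003] turn [ 0.01 -0.11 -0.08]
```

drive_tool(
  increments=[
    {"x": 0.007,"y": -0.0001,"z": 0,"wx": 0,"wy": 0,"wz": -2,"gripper": 0},
    {"x": 0.014,"y": -0.0005,"z": 0,"wx": 0,"wy": 0,"wz": -4,"gripper": 0},
    {"x": 0.0209,"y": -0.0011,"z": 0,"wx": 0,"wy": 0,"wz": -6,"gripper": 0},
    {"x": 0.0278,"y": -0.0019,"z": 0,"wx": 0,"wy": 0,"wz": -8,"gripper": 0},
    {"x": 0.0347,"y": -0.003,"z": 0,"wx": 0,"wy": 0,"wz": -10,"gripper": 0},
    {"x": 0.0416,"y": -0.0044,"z": 0,"wx": 0,"wy": 0,"wz": -12,"gripper": 0},
    {"x": 0.0484,"y": -0.0059,"z": 0,"wx": 0,"wy": 0,"wz": -14,"gripper": 0},
    {"x": 0.0551,"y": -0.0077,"z": 0,"wx": 0,"wy": 0,"wz": -16,"gripper": 0},
  ],
)

```text
time_s: 8.38
ee_pos: [0.5535, -0.0176, 0.0647]
tcp_rot: [0.485, 0.875, 0.0, 0.0]
ft_force: [2.2, -2.4, 4.2]
gripper_width: 0.004
gripper_force: 2.0
```

```bash
python3 -c "
from f import *
force();go(15.1,.065)"
```

```text
meanF [-0.47  1.55  4.14] sd [0.75 1.1  0.43]
t 8.675 p [ 0.553  -0.0167  0.0646] F [-0.42  2.79  4.47] grip 0.002
radius 0.2003 arcdeg 15.45
shift [-0.0012 -0.0002 -0.0004] turn [-0.   -0.11 -0.09]
```

drive_tool(
  increments=[
    {"x": 0.007,"y": -0.0001,"z": 0,"wx": 0,"wy": 0,"wz": -2,"gripper": 0},
    {"x": 0.014,"y": -0.0005,"z": 0,"wx": 0,"wy": 0,"wz": -4,"gripper": 0},
    {"x": 0.0209,"y": -0.0011,"z": 0,"wx": 0,"wy": 0,"wz": -6,"gripper": 0},
    {"x": 0.0278,"y": -0.0019,"z": 0,"wx": 0,"wy": 0,"wz": -8,"gripper": 0},
    {"x": 0.0347,"y": -0.003,"z": 0,"wx": 0,"wy": 0,"wz": -10,"gripper": 0},
    {"x": 0.0416,"y": -0.0044,"z": 0,"wx": 0,"wy": 0,"wz": -12,"gripper": 0},
    {"x": 0.0484,"y": -0.0059,"z": 0,"wx": 0,"wy": 0,"wz": -14,"gripper": 0},
    {"x": 0.0585,"y": -0.0087,"z": 0,"wx": 0,"wy": 0,"wz": -17,"gripper": 0},
  ],
)

```text
time_s: 9.68
ee_pos: [0.5152, 0.0273, 0.0648]
tcp_rot: [0.35, 0.937, 0.0, 0.0]
ft_force: [1.0, -1.5, 3.3]
gripper_width: 0.009
gripper_force: 2.0
```

```bash
python3 -c "
from f import *
force();go(32.8,.065)"
```

```text
meanF [-1.23  1.56  4.1 ] sd [1.14 1.15 0.48]
t 9.975 p [0.5144 0.0281 0.0645] F [-2.32  2.47  5.01] grip 0.004
radius 0.2003 arcdeg 32.45
shift [ 0.0012 -0.0003 -0.0005] turn [-0.01 -0.11 -0.78]
```

On the green-side end pad, fully; lift straight up.

drive_tool(
  increments=[
    {"x": 0,"y": 0,"z": -0.01,"wx": 0,"wy": 0,"wz": 0,"gripper": 0},
    {"x": 0,"y": 0,"z": -0.03,"wx": 0,"wy": 0,"wz": 0,"gripper": 0},
    {"x": 0,"y": 0,"z": -0.06,"wx": 0,"wy": 0,"wz": 0,"gripper": 0},
    {"x": 0,"y": 0,"z": -0.1,"wx": 0,"wy": 0,"wz": 0,"gripper": 0},
    {"x": 0,"y": 0,"z": -0.12,"wx": 0,"wy": 0,"wz": 0,"gripper": 0},
    {"x": 0,"y": 0,"z": -0.12,"wx": 0,"wy": 0,"wz": 0,"gripper": 0},
    {"x": 0,"y": 0,"z": -0.12,"wx": 0,"wy": 0,"wz": 0,"gripper": 0},
  ],
)

```text
time_s: 10.85
ee_pos: [0.5148, 0.0264, 0.1839]
tcp_rot: [0.352, 0.936, -0.001, -0.0]
ft_force: [-0.2, -0.2, -0.8]
gripper_width: 0.007
gripper_force: 0.0
```

```bash
python3 -c "
from f import *
force();go(32.8,.18)
print(arm.finish_job())"
```

```text
meanF [-0.15 -0.02 -0.26] sd [0.26 0.38 0.33]
t 11.15 p [0.515  0.0272 0.1841] F [-0.3   0.06 -0.44] grip 0.002
radius 0.2 arcdeg 32.14
shift [ 0.0023 -0.      0.0041] turn [-0.03 -0.07 -0.8 ]
the job is handed in; nothing more can be done
None
```

I stroked the strip from the red-lamp end pad over all five bands to the green-lamp end pad, pressed about 3 mm at every stop I measured, then lifted clear and handed the job in at about 11 s; no verdict was returned, and I took no final picture of the knobs.

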